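Click the colour wheel round to match the tub

ROBOT

A 6-joint arm with a two-finger parallel gripper is mounted at the origin on a cart in front of the work surface, level with it; the furniture and walls round the work are solid. World frame = base frame: x ahead of the robot, y to its left, z up, the work surface at z = 0. Lengths are in m, angles in rad, forces in N, time in s.
With the tool pointing down it reaches from about 0.35 to 0.85 m from the base axis. Payload 8.1 kg.
Tool frame: the origin (TCP) lies between the finger pads; the fingertips stand 14 mm ahead of it and the grasp point (between the pads) lies 5 mm behind it; z points along the fingers, y is the line along which they close (so a half turn about z gives the same grasp; the last joint's range is limited). The gripper opens to 93 mm and grips with 3 to 60 N. Pads are 15 mm wide; open, the fingers measure 128 mm over their backs; the gripper's body (75 mm by 188 mm) begins 65 mm behind the grasp point.
Start: joints at [1.23, 0.13, 1.488, -0, 1.523, -0.085], TCP at [0.152, 0.58, 0.196] pointing down, gripper open.
Joint ranges: [-2.96, 2.96], [-0.89, 2.26], [0.02, 2.5], [-1.34, 4.48], [0, 2.73], [-2.66, 2.66]. Speed limits (rad/s): [2.39, 2.39, 2.79, 3.14, 3.14, 3.14].

INTERFACE

Orientations are given as a rotation vector (axis times angle).
In Python, from plant import robot gives the robot as it stands.
- The arm moves only by the tool arm_command, never from a script. Its argument "targets" is a list of rows, each an object of numbers: "x", "y", "z": the shift along the world's x, y, z in units of 500 mm (1.0 is 500 mm); "rx", "ry", "rz": the turn, a rotation vector about the world's x, y, z in units of 2 rad (1.0 is 2 rad); "claw": the closure in counts, from 0 (fully open) to 255 (shut). In form: [{"x": .., "y": .., "z": .., "rx": .., "ry": .., "rz": .., "claw": ..}, ...]. A call has 1 to 10 rows; each row is the pose to reach, as a shift and turn from the pose commanded when the call began; what a row does not reach only later rows make up. A row lasts 1/12 s, in which the tool goes at most 41.7 mm and 7.16 degrees, less where a joint would pass 70% of its speed; a pose out of reach is approached as far as the arm can. A call with a number of a shift or a turn outside -1 to 1 is refused whole. A call with a gripper value outside its range is refused whole. The fingers move at their own pace and stop on an object; "squeeze" is the grip in N (left out, the last holds). Time passes only in rows, so rows that repeat a pose let the fingers close. It gives the time, the measured TCP pose, the force, the opening and the grip force at its end, in the units of the state.
- robot.read_state(): the state, without advancing time (a new reading comes with each control period).
- robot.read_camera(name): name is "scene" or "side" or "wrist"; returns (picture, depth): 420x560x3 uint8, red, green, blue; 420x560 float32, m along the optical axis (not along the pixel's ray), 0 where there is no reading.
- robot.get_calibration(name): a dict with "intrinsics" (3x3 intrinsics, pixels), "origin" and "orientation" of the camera in the world. Camera axes: x right, y up, looking along -z (the intrinsics and any distortion apply to the point x, -y, -z); pixel columns grow to the right and rows downward; lengths in m; the calibration is good to about 2 mm. A picture is of the moment at which its call begins: read the wrist's pose just before it. get_calibration takes no time and is no camera call; for the wrist camera it gives the pose at the moment of the call.
- robot.close_job(): hands the job in; it is judged then, once.
The state is a dict: "t": time; "q": joint angles; "dq": joint speeds; "joint_torque": joint torques, N m; "tool_pos": TCP position; "orientation": TCP orientation; "force": force on the tool from outside, world axes, zero at the start; "wrist_torque": the same for the moment, N m; "opening": finger opening in m; "gripper_force": force on a finger pad.
Only numpy, scipy, OpenCV 4.12 (cv2) and the standard library are available. Lean on these libraries where they do the work, as an engineer would, in place of code of your own. Each camera call takes 0.05 s, during which the arm holds its last target. There are 200 camera calls.

TASK

Look which tub stands on the grey mat of the colour-code indicator, and with a fingertip push the tabs of its wheel round, click by click, until the dot at the black pointer has the colour of that tub's lid. Stop exactly on that click without running past it, push lightly and grip nothing, leave the tubs, cup and sauce bottle where they stand, and take the finger away at the end.

Things in the scene. Friction and masses are not known exactly. Their poses are not given: they have to be found in the camera images.
- indicator: colour-code indicator, a desk instrument fixed to the worktop. Dark base: x from -64 to 82 mm, y +-70 mm, top 16 mm above the worktop. Origin on the worktop under the wheel's axis; +x points to the white hood and the pointer, -x to the open front where the wheel is pushed, +y to the grey mat, z up.
- pointer (a point): tip of the black pointer, on the hood, 41 mm from the wheel's axis. The white hood covers the back of the wheel: from 12 to 79 mm beyond the axis towards +x of the indicator, y +-70 mm, top 59 mm above the worktop, with a 30 mm wide notch in front of the pointer where one dot shows.
- hub (a point): the wheel's upright axis, 38 mm above the worktop; axes as the indicator's. Black disc of 36 mm radius, z 26 to 40 mm, with six dots on top and six upright radial white tabs 60 degrees apart, 7 mm thick, from 34 to 64 mm from the axis, z 26 to 50 mm; below them 10 mm are free down to the base.
- front (a point): point in the open front, 58 mm from the wheel's axis towards the indicator's -x, 38 mm above the worktop: the middle of the gap between two tabs. At rest in a click the tabs always stand 30, 90 and 150 degrees to either side of this direction as seen from the axis, so one stands 30 degrees to each side of this point.
- wheel (a joint): turn of the wheel, rad, growing anticlockwise from above (front tabs move from the mat's side, +y, to -y). A click is 1.047 rad (60 degrees); a spring snaps it into the nearest click (4 degrees of play) once past half-way. 1 to 3 N at a tab turns it. Dot at the pointer: 0 white, 1.047 yellow, 2.094 red, 3.142 green, 4.189 blue, 5.236 grey; end stops 0.35 rad beyond these. Starts on white or yellow.
- bay (a point): middle of the grey mat (118 x 166 mm, flat) left of the indicator, on the worktop: one of the three tubs stands here, centred to about 15 mm; the other two stand at least 150 mm away from it.
- tub_red: rectangular clear food tub with a flat red lid, about 104 x 149 x 62 mm high, 0.25 kg, loose; origin at the centre of its underside, its long side along its own y.
- tub_green: rectangular clear food tub with a flat green lid, about 104 x 149 x 62 mm high, 0.25 kg, loose; origin at the centre of its underside, its long side along its own y.
- tub_blue: rectangular clear food tub with a flat blue lid and salad inside, about 104 x 149 x 62 mm high, 0.25 kg, loose; origin at the centre of its underside, its long side along its own y.
- cup: steel cup behind the indicator, 61 mm wide, 100 mm high, loose; origin at the centre of its underside.
- sauce: yellow squeeze bottle behind the indicator, 56 mm wide, 201 mm high, loose; origin at the centre of its underside.

How it is judged:
By the outcome, as a careful person would: the job done as asked, in the order asked, and still so for the second after the job is handed in, with the robot touching nothing.
It also fails if it takes over 58 s, if anything falls off the work surface, if the arm or the gripper's body presses on something with over 40 N, if the wrist force passes 120 N, or if a joint passes its speed limit or range.

## Working session

There is one attempt and no reset: what is moved stays moved. The work goes in short steps, Python scripts to look and compute and a tool call to move; the robot and the scene stay as the last step left them, time stands still between calls to the robot, and variables do not carry over. Pictures are saved under pics/ and viewed, at most 10 in all, crops included, and the job is handed in when it is done.

Besides the shell and the picture viewer there is one more tool, called after ">>>" as name([rows], argument=value, ...), one row to a line, values as JSON. arm_command: Moves the arm, as the interface text tells. Shifts and turns lie within -1 to 1; 1 stands for 500 mm of shift or 2 rad of turn. Its arguments: {"type":"object","properties":{"targets":{"type":"array","items":{"type":"object","properties":{"x":{"type":"number","minimum":-1,"maximum":1},"y":{"type":"number","minimum":-1,"maximum":1},"z":{"type":"number","minimum":-1,"maximum":1},"rx":{"type":"number","minimum":-1,"maximum":1},"ry":{"type":"number","minimum":-1,"maximum":1},"rz":{"type":"number","minimum":-1,"maximum":1},"claw":{"type":"number"}}}},"squeeze":{"type":"number"}},"required":["targets"]}

```bash
ls; mkdir -p pics
cat > h.py <<'E'
import numpy as np, cv2
from plant import robot
def snap(name, fn):
    c=robot.get_calibration(name); im,d=robot.read_camera(name)
    cv2.imwrite(f'pics/{fn}.png', im[:,:,::-1]); np.savez(f'{fn}.npz',im=im,d=d,K=c['intrinsics'],o=c['origin'],R=c['orientation'])
    return c,im,d
def load(fn):
    return dict(np.load(f'{fn}.npz'))
def pt(s,u,v):
    K=s['K'];R=s['R']
    if R.size==3: R=cv2.Rodrigues(R)[0]
    z=s['d'][v,u]; x=(u-K[0,2])/K[0,0]*z; y=(v-K[1,2])/K[1,1]*z
    return s['o']+R@np.array([x,-y,-z])
def cloud(s):
    K=s['K'];R=s['R']
    if R.size==3: R=cv2.Rodrigues(R)[0]
    v,u=np.indices(s['d'].shape); z=s['d']
    P=np.stack([(u-K[0,2])/K[0,0]*z,-(v-K[1,2])/K[1,1]*z,-z],-1)
    return P@R.T+s['o']
E
python3 - <<'E'
from h import *
c,_,_=snap('scene','s1'); print(c); c,_,_=snap('side','d1'); print(c)
a=cv2.imread('pics/s1.png');b=cv2.imread('pics/d1.png')
print(robot.read_state())
E
```

```text
pics
{'intrinsics': array([[413.00368352,   0.        , 285.74408369],
       [  0.        , 413.00368352, 210.80383328],
       [  0.        ,   0.        ,   1.        ]]), 'origin': array([ 0.00982965, -0.23110019,  0.83349188]), 'orientation': array([ 0.73107644, -0.32229118, -0.8183354 ])}
{'intrinsics': array([[411.21997487,   0.        , 279.26276706],
       [  0.        , 411.21997487, 204.82719642],
       [  0.        ,   0.        ,   1.        ]]), 'origin': array([ 0.0825186 , -0.47963475,  0.626524  ]), 'orientation': array([ 0.9827862 , -0.31253978, -0.589034  ])}
{'t': 0.1, 'q': array([ 1.22961258e+00,  1.31089839e-01,  1.48917195e+00,  2.14346016e-05,
        1.52300390e+00, -8.53839019e-02]), 'dq': array([-6.80684853e-05, -1.09843949e-04, -2.21657490e-03,  3.52629061e-04,
       -2.84452493e-04,  6.34108655e-04]), 'joint_torque': array([ 1.12833099e-03, -5.61348224e+01, -4.93093014e+01,  7.70235853e-02,
        2.93144106e-02, -4.12093084e-05]), 'tool_pos': array([0.1515865 , 0.5799637 , 0.19548901]), 'orientation': array([-4.00668504e-01, -3.11555873e+00,  2.56103093e-03]), 'force': array([-0.12799468, -0.21996439, -0.77668916]), 'wrist_torque': array([ 0.00026856,  0.02222568, -0.00474701]), 'gripper_force': 0.0, 'opening': 0.09328603665752035}
```

View pics/s1.png

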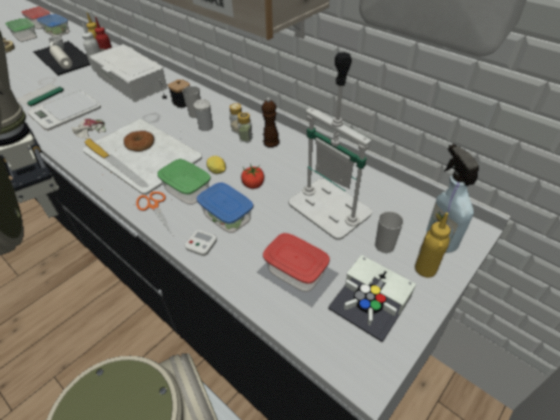

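View pics/d1.png

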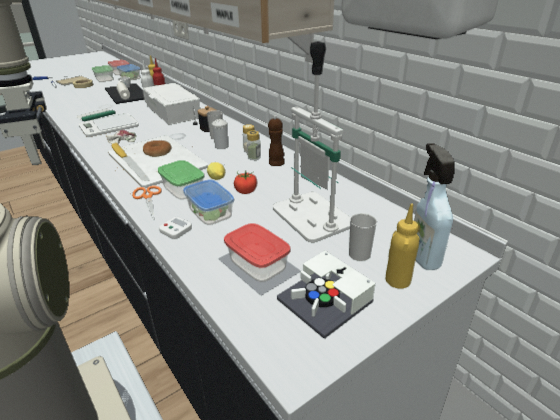

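The red tub stands on the mat: lid at about (297,258) in the scene picture, with the indicator to its right at about (371,297). The goal is therefore red at the pointer. Next I'll measure the indicator and find the start dot.

```bash
cat > m.py <<'E'
from h import *
from scipy.optimize import minimize
def rect(P,m,n):
    q=P[m][:,:2]; 
    print(n,len(q)); r=cv2.minAreaRect((q*1000).astype(np.float32)); print(r)
for f,(u0,u1,v0,v1) in {'s1':(325,420,255,345),'d1':(270,380,250,335)}.items():
    s=load(f); P=cloud(s)[v0:v1,u0:u1]; im=s['im'][v0:v1,u0:u1].astype(int)
    print(f); z=P[...,2]
    rect(P,(abs(z-.059)<.004)&(im.min(-1)>120),'hood top')
    rect(P,(z>.008)&(z<.064),'all')
    # dots: cast rays on plane z=.040 and show hues
    hsv=cv2.cvtColor(s['im'][v0:v1,u0:u1],cv2.COLOR_RGB2HSV); S=hsv[...,1];H=hsv[...,0];V=hsv[...,2]
    for n,m in dict(red=((H<6)|(H>174)),yellow=(H>22)&(H<36),green=(H>45)&(H<80),blue=(H>100)&(H<130)).items():
        mm=m&(S>150)&(V>60)&(abs(z-.04)<.008)
        if mm.sum(): v,u=np.nonzero(mm); print(n,mm.sum(),np.median(P[mm],0).round(4),u.mean()+u0,v.mean()+v0)
a=load('s1')['im'][255:345,325:420,::-1]; b=load('d1')['im'][250:340,275:370,::-1]
cv2.imwrite('pics/c1.png',np.hstack([cv2.resize(x,(400,380),interpolation=cv2.INTER_CUBIC) for x in (a,b)]))
E
python3 m.py
```

```text
s1
hood top 1354
((555.1012573242188, -0.237091064453125), (69.73694610595703, 199.49688720703125), 4.302436828613281)
all 4345
((533.8697509765625, -45.39704895019531), (198.88108825683594, 233.28680419921875), 44.60935974121094)
red 60 [ 0.5218 -0.0533  0.0409] 380.1333333333333 297.8
yellow 53 [ 0.5346 -0.0343  0.0407] 382.2830188679245 284.92452830188677
green 4 [ 0.5027 -0.0562  0.0405] 375.75 305.0
blue 84 [ 0.4867 -0.0347  0.0405] 364.23809523809524 303.5357142857143
d1
hood top 1392
((556.8650512695312, -3.3778915405273438), (70.10040283203125, 194.0572967529297), 4.510680198669434)
all 5354
((558.333740234375, -25.4852294921875), (220.31951904296875, 251.2937469482422), 68.6856918334961)
red 70 [ 0.5251 -0.0517  0.0422] 332.9714285714286 291.95714285714286
yellow 2 [ 0.5272 -0.0318  0.0408] 327.0 286.5
blue 74 [ 0.4895 -0.0328  0.042 ] 313.18918918918916 294.36486486486484
```

View pics/c1.png

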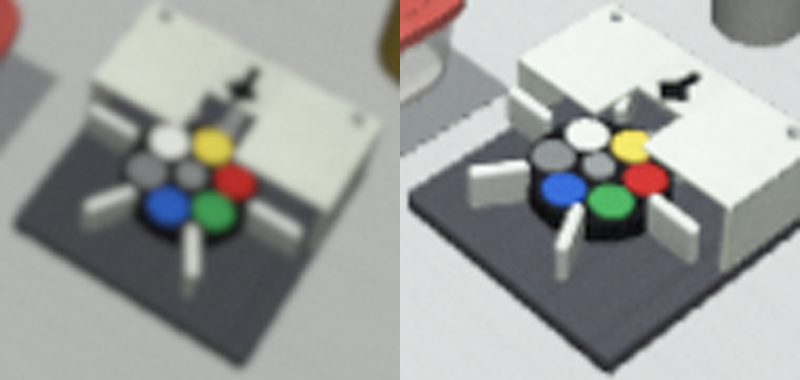

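Yellow shows at the notch in front of the pointer: in the left crop, the hub is at (190,175), yellow at (212,147) and the pointer at (240,85). Red is the next dot clockwise from it, so the wheel needs one click anticlockwise. Next I'll get an accurate pose.

```bash
cat > m2.py <<'E'
from h import *
from scipy.spatial.transform import Rotation as Ro
for f in ('s1','d1'):
    s=load(f); P=cloud(s); z=P[...,2]; im=s['im'].astype(int)
    d=np.hypot(P[...,0]-.506,P[...,1]+.043)
    m=(abs(z-.059)<.0035)&(d<.125)&(im.min(-1)>110)
    n,l,st,_=cv2.connectedComponentsWithStats(m.astype(np.uint8)); k=1+np.argmax(st[1:,4]); m=l==k
    q=P[m]; r=cv2.minAreaRect((q[:,:2]*1000).astype(np.float32)); print(f,'hood',m.sum(),np.round(r[0],1),np.round(r[1],1),r[2], np.median(q[:,2]))
    # base top + hood fill -> base rect
    b=(abs(z-.016)<.006)&(d<.13)&(im.max(-1)<110)
    r=cv2.minAreaRect((P[b][:,:2]*1000).astype(np.float32)); print('base',b.sum(),np.round(r[0],1),np.round(r[1],1),r[2],np.median(z[b]))
    print([ [round(float(x)) for x in p] for p in cv2.boxPoints(r)])
    hsv=cv2.cvtColor(s['im'],cv2.COLOR_RGB2HSV)
    t=(abs(z-.063)<.006)&(hsv[...,1]>150)&((hsv[...,0]<6)|(hsv[...,0]>174))&(d<.3)
    r=cv2.minAreaRect((P[t][:,:2]*1000).astype(np.float32)); print('red tub',np.round(r[0],1),np.round(r[1],1),r[2])
    t=(z>.065)&(d<.25); 
    n,l,st,_=cv2.connectedComponentsWithStats(t.astype(np.uint8))
    for k in range(1,n):
        if st[k,4]>100: q=P[l==k]; print('tall',q.min(0).round(3),q.max(0).round(3))
print(Ro.from_rotvec(robot.read_state()['orientation']).as_matrix().round(3))
E
python3 m2.py
```

```text
s1 hood 1340 [557.3 -29.9] [ 69.7 140. ] 4.302436828613281 0.05861349694349549
base 1481 [513.9 -34.6] [135.  137.5] 3.672390937805176 0.015418753443541378
[[442, 30], [451, -108], [586, -99], [577, 38]]
red tub [487.6 156.3] [ 91.  143.1] 19.927234649658203
tall [0.66  0.002 0.065] [0.722 0.062 0.102]
tall [ 0.661 -0.112  0.065] [ 0.709 -0.055  0.201]
d1 hood 1378 [558.9 -29.2] [ 70.1 142.3] 4.510680198669434 0.06011457992914282
base 1631 [519.9 -32.9] [143.4 139. ] 4.2685418128967285 0.016875685097242243
[[443, 31], [454, -108], [597, -97], [586, 42]]
red tub [491.  162.7] [ 80.3 136. ] 14.870686531066895
tall [ 0.663 -0.112  0.065] [ 0.713 -0.056  0.204]
tall [0.662 0.004 0.065] [0.725 0.064 0.104]
[[-0.967  0.253 -0.001]
 [ 0.253  0.967 -0.002]
 [ 0.    -0.002 -1.   ]]
```

>>> arm_command([
  {"x": 0.07,"y": -0.07,"rz": -0.06,"claw": 255},
  {"x": 0.14,"y": -0.14,"rz": -0.12,"claw": 255},
  {"x": 0.2,"y": -0.21,"rz": -0.18,"claw": 255},
  {"x": 0.26,"y": -0.28,"rz": -0.24,"claw": 255},
  {"x": 0.31,"y": -0.35,"rz": -0.3,"claw": 255},
  {"x": 0.36,"y": -0.42,"rz": -0.36,"claw": 255},
  {"x": 0.4,"y": -0.49,"rz": -0.42,"claw": 255},
  {"x": 0.44,"y": -0.56,"rz": -0.48,"claw": 255},
  {"x": 0.47,"y": -0.63,"rz": -0.54,"claw": 255},
  {"x": 0.5,"y": -0.7,"rz": -0.6,"claw": 255},
], squeeze=3)

```text
schema error: expected keys x, y, z, rx, ry, rz, claw
```

>>> arm_command([
  {"x": 0.07,"y": -0.07,"z": 0,"rx": 0,"ry": 0,"rz": -0.06,"claw": 255},
  {"x": 0.14,"y": -0.14,"z": 0,"rx": 0,"ry": 0,"rz": -0.12,"claw": 255},
  {"x": 0.2,"y": -0.21,"z": 0,"rx": 0,"ry": 0,"rz": -0.18,"claw": 255},
  {"x": 0.26,"y": -0.28,"z": 0,"rx": 0,"ry": 0,"rz": -0.24,"claw": 255},
  {"x": 0.31,"y": -0.35,"z": 0,"rx": 0,"ry": 0,"rz": -0.3,"claw": 255},
  {"x": 0.36,"y": -0.42,"z": 0,"rx": 0,"ry": 0,"rz": -0.36,"claw": 255},
  {"x": 0.4,"y": -0.49,"z": 0,"rx": 0,"ry": 0,"rz": -0.42,"claw": 255},
  {"x": 0.44,"y": -0.56,"z": 0,"rx": 0,"ry": 0,"rz": -0.48,"claw": 255},
  {"x": 0.47,"y": -0.63,"z": 0,"rx": 0,"ry": 0,"rz": -0.54,"claw": 255},
  {"x": 0.5,"y": -0.7,"z": 0,"rx": 0,"ry": 0,"rz": -0.6,"claw": 255},
], squeeze=3)

```text
t: 0.93
tool_pos: [0.3952, 0.244, 0.1961]
orientation: [-2.097, -2.339, 0.001]
force: [0.8, 0.3, 0.9]
opening: 0.031
gripper_force: 0.0
```

>>> arm_command([
  {"x": 0.02,"y": -0.07,"z": 0,"rx": 0,"ry": 0,"rz": -0.019,"claw": 255},
  {"x": 0.04,"y": -0.14,"z": 0,"rx": 0,"ry": 0,"rz": -0.019,"claw": 255},
  {"x": 0.06,"y": -0.21,"z": 0,"rx": 0,"ry": 0,"rz": -0.019,"claw": 255},
  {"x": 0.07,"y": -0.28,"z": 0,"rx": 0,"ry": 0,"rz": -0.019,"claw": 255},
  {"x": 0.08,"y": -0.35,"z": -0.04,"rx": 0,"ry": 0,"rz": -0.019,"claw": 255},
  {"x": 0.096,"y": -0.41,"z": -0.08,"rx": 0,"ry": 0,"rz": -0.019,"claw": 255},
  {"x": 0.096,"y": -0.428,"z": -0.11,"rx": 0,"ry": 0,"rz": -0.019,"claw": 255},
  {"x": 0.096,"y": -0.428,"z": -0.11,"rx": 0,"ry": 0,"rz": -0.019,"claw": 255},
  {"x": 0.096,"y": -0.428,"z": -0.11,"rx": 0,"ry": 0,"rz": -0.019,"claw": 255},
])

```text
t: 1.68
tool_pos: [0.4418, 0.0318, 0.1406]
orientation: [-2.135, -2.302, 0.002]
force: [0.0, -0.1, 0.7]
opening: 0.0003
gripper_force: 0.0
```

Run:
```python
from h import *
from scipy.spatial.transform import Rotation as Ro
s=robot.read_state(); print(s['t'],s['tool_pos'],s['force'],s['opening']); print(Ro.from_rotvec(s['orientation']).as_matrix().round(3))
snap('wrist','w1'); snap('side','d2')
a=load('d2'); i=a['im'][150:360,230:440]
w=load('w1')['im']
cv2.imwrite('pics/c2.png',np.hstack([cv2.resize(w,(400,300)),cv2.resize(i,(300,300))])[:,:,::-1])
P=cloud(load('w1')); z=P[...,2]; im=w.astype(int)
d=np.hypot(P[...,0]-.512,P[...,1]+.0335)
m=(abs(z-.059)<.004)&(d<.125)&(im.min(-1)>110)
r=cv2.minAreaRect((P[m][:,:2]*1000).astype(np.float32)); print('hood',m.sum(),r)
b=(abs(z-.016)<.006)&(d<.13)&(im.max(-1)<110)
r=cv2.minAreaRect((P[b][:,:2]*1000).astype(np.float32)); print('base',b.sum(),r,cv2.boxPoints(r).round())
```

```text
1.6833 [0.44180038 0.03179031 0.14058457] [ 0.00858981 -0.05363118  0.74619937] 0.00026387253430251094
[[-0.075  0.997 -0.003]
 [ 0.997  0.075  0.   ]
 [ 0.001 -0.003 -1.   ]]
hood 4562 ((556.1756591796875, -4.103294372558594), (68.3106689453125, 192.99993896484375), 5.727437973022461)
base 2974 ((515.9912109375, 11.260801315307617), (141.15621948242188, 53.10302734375), 3.9803264141082764) [[444.  33.]
 [447. -20.]
 [588. -10.]
 [585.  43.]]
```

View pics/c2.png

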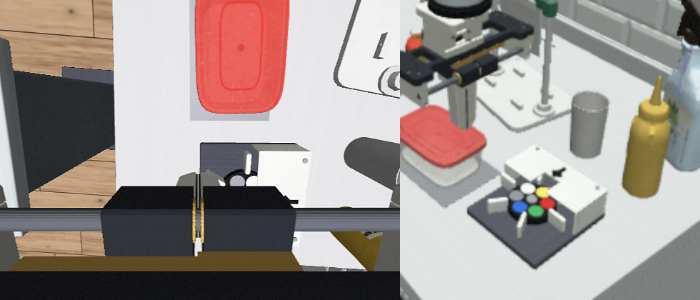

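In the wrist picture the closed fingers (about (197,235)) point down, with the base's front-left corner at (200,143). The tub corner is clear of the finger. Next I'll go down into the gap behind the mat-side tab.

>>> arm_command([
  {"x": 0.016,"y": -0.031,"z": 0,"rx": 0,"ry": 0,"rz": 0,"claw": 255},
  {"x": 0.016,"y": -0.031,"z": -0.05,"rx": 0,"ry": 0,"rz": 0,"claw": 255},
  {"x": 0.016,"y": -0.031,"z": -0.1,"rx": 0,"ry": 0,"rz": 0,"claw": 255},
  {"x": 0.016,"y": -0.031,"z": -0.13,"rx": 0,"ry": 0,"rz": 0,"claw": 255},
  {"x": 0.016,"y": -0.031,"z": -0.16,"rx": 0,"ry": 0,"rz": 0,"claw": 255},
  {"x": 0.016,"y": -0.031,"z": -0.185,"rx": 0,"ry": 0,"rz": 0,"claw": 255},
  {"x": 0.016,"y": -0.031,"z": -0.185,"rx": 0,"ry": 0,"rz": 0,"claw": 255},
  {"x": 0.016,"y": -0.031,"z": -0.185,"rx": 0,"ry": 0,"rz": 0,"claw": 255},
])

```text
t: 2.45
tool_pos: [0.451, 0.0175, 0.0496]
orientation: [-2.132, -2.307, -0.0]
force: [-0.6, -0.2, 0.0]
opening: 0.0003
gripper_force: 0.0
```

Run:
```python
from h import *
s=robot.read_state(); print(s['t'],s['tool_pos'],s['force'])
snap('scene','s3'); snap('side','d3')
i=load('d3')['im'][210:335,250:400]; j=load('s3')['im'][235:350,310:430]
cv2.imwrite('pics/c3.png',np.hstack([cv2.resize(i,(400,400)),cv2.resize(j,(400,400))])[:,:,::-1])
```

```text
2.45 [0.45102943 0.01750914 0.04960528] [-0.62574982 -0.2371209   0.02644481]
```

View pics/c3.png

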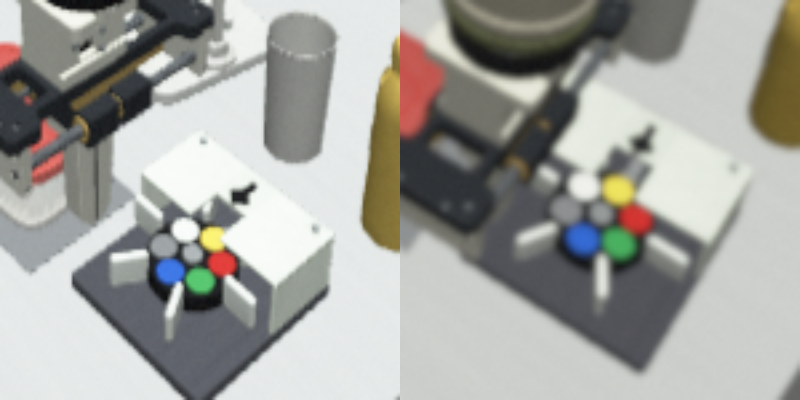

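Run:
```python
from h import *
s=load('d3'); R=cv2.Rodrigues(s['R'])[0]; K=s['K']
def pr(p):
    c=R.T@(np.array(p)-s['o']); return np.array([K[0,2]+K[0,0]*c[0]/-c[2]-250, (K[1,2]-K[1,1]*c[1]/-c[2]-210)])*[400/150,400/125]
a=np.radians(4.4); A=np.array([[np.cos(a),-np.sin(a)],[np.sin(a),np.cos(a)]])
w=lambda x,y,z:[*(np.array([.512,-.033])+A@[x/1e3,y/1e3]),z/1e3]
print('tip',pr([.451,.0175,.0356]),'tcp',pr([.451,.0175,.0496]))
print('hub',pr(w(0,0,40)),'tabend',pr(w(-55.4,32,50)),'tab210',pr(w(-55.4,-32,50)),'pointer',pr(w(41,0,59)))
P=cloud(s)[210:335,250:400]
for u,v in [(80,205),(95,212),(90,195),(125,262),(173,290),(192,253)]: print(u,v,P[int(v*125/400),int(u*150/400)].round(4))
```

```text
tip [ 87.07358217 258.67575716] tcp [ 86.91534242 242.27873006]
hub [191.40415679 256.97527094] tabend [108.94295205 259.8871051 ] tab210 [170.04504437 317.15515144] pointer [229.59698367 205.039036  ]
80 205 [0.4387 0.0088 0.0934]
95 212 [0.4497 0.0074 0.0833]
90 195 [0.4462 0.0092 0.0992]
125 262 [ 0.4642 -0.0093  0.0478]
173 290 [ 0.4809 -0.0451  0.0415]
192 253 [ 0.5125 -0.0329  0.0431]
```

Run:
```python
from h import *
print(robot.read_state()['t'],robot.read_state()['tool_pos'])
snap('side','d4'); snap('wrist','w4')
for f,t in (('d2',(.4418,.0318)),('d3',(.451,.0175)),('d4',(.451,.0175)),('s3',(.451,.0175)),('w4',(.451,.0175))):
    P=cloud(load(f)); m=(np.hypot(P[...,0]-t[0],P[...,1]-t[1])<.03)&(P[...,2]>.022)
    print(f,m.sum(),np.sort(P[m][:,2])[:5], [P[m&(P[...,2]<P[m][:,2].min()+.012)].min(0).round(3),P[m&(P[...,2]<P[m][:,2].min()+.012)].max(0).round(3)])
i=load('d4')['im'][210:335,250:400]; j=load('w4')['im']
cv2.imwrite('pics/c4.png',np.hstack([cv2.resize(i,(400,400)),cv2.resize(j,(400,400))])[:,:,::-1])
```

```text
2.55 [0.45207525 0.01703577 0.05060794]
d2 1309 [0.16490431 0.16501447 0.16586712 0.16630502 0.16668939] [array([0.428, 0.022, 0.165]), array([0.457, 0.04 , 0.177])]
d3 979 [0.02755989 0.02935852 0.02996516 0.03071207 0.03076705] [array([ 0.456, -0.009,  0.028]), array([ 0.465, -0.001,  0.039])]
d4 971 [0.02834655 0.02942112 0.0294967  0.02973228 0.03055731] [array([ 0.456, -0.01 ,  0.028]), array([ 0.465, -0.003,  0.039])]
s3 958 [0.02754913 0.02872883 0.03068397 0.03087772 0.03136297] [array([ 0.455, -0.011,  0.028]), array([ 0.463, -0.004,  0.039])]
w4 21250 [0.07153494 0.07162476 0.07217918 0.07219531 0.07226959] [array([0.437, 0.024, 0.072]), array([0.465, 0.027, 0.084])]
```

View pics/c4.png

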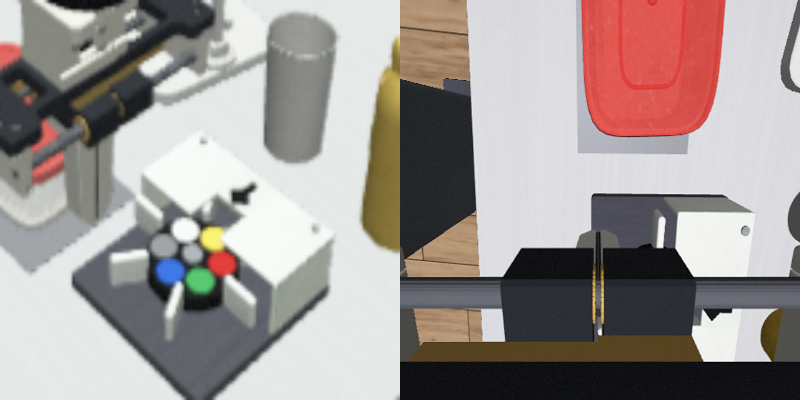

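Both cameras put the visible fingertip near z = 0.072 m, though the reported TCP implies 0.036 m. I'll lower in small steps, watching force and pictures.

>>> arm_command([
  {"x": 0,"y": 0,"z": -0.01,"rx": 0,"ry": 0,"rz": 0,"claw": 255},
  {"x": 0,"y": 0,"z": -0.02,"rx": 0,"ry": 0,"rz": 0,"claw": 255},
  {"x": 0,"y": 0,"z": -0.03,"rx": 0,"ry": 0,"rz": 0,"claw": 255},
  {"x": 0,"y": 0,"z": -0.03,"rx": 0,"ry": 0,"rz": 0,"claw": 255},
])

```text
t: 2.98
tool_pos: [0.4498, 0.0164, 0.0325]
orientation: [-2.133, -2.304, 0.002]
force: [-0.9, 1.2, 0.1]
opening: 0.0004
gripper_force: 0.0
```

```bash
cat > tip.py <<'E'
from h import *
import sys
s=robot.read_state(); t=s['tool_pos']; print(s['t'],t,s['force'])
f=sys.argv[1]
for c in ('side','scene'):
    snap(c,f+c); P=cloud(load(f+c)); d=np.hypot(P[...,0]-t[0],P[...,1]-t[1])
    m=((d<.025)&(P[...,2]>.055)).astype(np.uint8)   # finger: largest blob above tabs
    n,l,st,_=cv2.connectedComponentsWithStats(m); k=1+np.argmax(st[1:,4]); q=P[l==k]; lo=q[q[:,2]<q[:,2].min()+.01]
    print(c,st[k,4],lo.min(0).round(3),lo.max(0).round(3))
    v,u=np.nonzero(l==k); i=np.argmax(v); print('col at lowest px',u[i],v[i],P[v[i]-3:v[i]+9,u[i],2].round(3))
E
python3 tip.py e1
```

```text
2.9833 [0.44977232 0.01644381 0.03251582] [-0.92493974  1.16320273  0.12157754]
side 388 [0.437 0.006 0.057] [0.464 0.014 0.067]
col at lowest px 281 286 [ 0.07   0.07   0.064  0.063 -0.001  0.002  0.001  0.     0.002  0.017
  0.016  0.016]
scene 567 [ 0.425 -0.008  0.469] [0.474 0.041 0.479]
col at lowest px 355 152 [0.474 0.473 0.473 0.472 0.472 0.471 0.47  0.47  0.47  0.511 0.512 0.513]
```

>>> arm_command([
  {"x": 0,"y": 0,"z": -0.008,"rx": 0,"ry": 0,"rz": 0,"claw": 255},
  {"x": 0,"y": 0,"z": -0.016,"rx": 0,"ry": 0,"rz": 0,"claw": 255},
  {"x": 0,"y": 0,"z": -0.024,"rx": 0,"ry": 0,"rz": 0,"claw": 255},
  {"x": 0,"y": 0,"z": -0.024,"rx": 0,"ry": 0,"rz": 0,"claw": 255},
])

```text
t: 3.42
tool_pos: [0.45, 0.0165, 0.0208]
orientation: [-2.133, -2.304, 0.002]
force: [-0.7, -0.1, 0.2]
opening: 0.0007
gripper_force: 0.0
```

```bash
sed -i 's/P\[...,2\]>.055/P[...,2]>.024/; s/d<.025/d<.022/' tip.py; python3 tip.py e2
```

```text
3.4167 [0.45003698 0.01646334 0.02082491] [-0.7377456  -0.12588376  0.18917021]
side 373 [0.437 0.006 0.044] [0.464 0.014 0.054]
col at lowest px 283 291 [0.055 0.053 0.049 0.048 0.017 0.017 0.018 0.015 0.016 0.015 0.017 0.016]
scene 426 [ 0.428 -0.005  0.459] [0.471 0.038 0.468]
col at lowest px 349 156 [0.464 0.461 0.46  0.459 0.46  0.46  0.459 0.458 0.458 0.456 0.455 0.453]
```

Run:
```python
from h import *
for f in ('e2side','e2scene'):
    P=cloud(load(f)).reshape(-1,3); 
    for a,b in ((.475,.50),(.50,.53),(.53,.56),(.56,.6),(.40,.425),(.36,.40)):
        m=(P[:,0]>a)&(P[:,0]<b)&(abs(P[:,1]-.0165)<.05)&(P[:,2]>.067)&(P[:,2]<.4)
        if m.sum(): print(f,a,b,m.sum(),P[m].min(0).round(3),P[m].max(0).round(3))
```

```text
e2side 0.475 0.5 222 [ 0.475 -0.018  0.134] [0.5   0.004 0.35 ]
e2side 0.5 0.53 388 [ 0.5   -0.013  0.129] [0.53  0.056 0.173]
e2side 0.53 0.56 261 [ 0.53  -0.014  0.129] [0.546 0.059 0.173]
e2side 0.4 0.425 2617 [ 0.4   -0.022  0.125] [0.425 0.051 0.373]
e2side 0.36 0.4 782 [ 0.36  -0.026  0.128] [0.4   0.046 0.174]
e2scene 0.475 0.5 62 [ 0.475 -0.018  0.132] [ 0.5   -0.002  0.264]
e2scene 0.5 0.53 136 [ 0.501 -0.014  0.127] [0.53  0.006 0.172]
e2scene 0.53 0.56 88 [ 0.53  -0.014  0.128] [0.545 0.009 0.173]
e2scene 0.4 0.425 1741 [ 0.4   -0.022  0.124] [0.425 0.049 0.337]
e2scene 0.36 0.4 657 [ 0.36  -0.027  0.126] [0.4   0.045 0.174]
```

>>> arm_command([
  {"x": 0,"y": 0,"z": -0.01,"rx": 0,"ry": 0,"rz": 0,"claw": 255},
  {"x": 0,"y": 0,"z": -0.018,"rx": 0,"ry": 0,"rz": 0,"claw": 255},
  {"x": 0,"y": 0,"z": -0.018,"rx": 0,"ry": 0,"rz": 0,"claw": 255},
])

```text
t: 3.77
tool_pos: [0.4501, 0.0165, 0.0119]
orientation: [-2.134, -2.305, 0.001]
force: [-1.1, -0.3, -0.7]
opening: 0.0003
gripper_force: 0.0
```

```bash
python3 tip.py e3
```

```text
3.7667 [0.45014468 0.01648112 0.01194225] [-1.07141159 -0.28684592 -0.70924637]
side 362 [0.437 0.006 0.035] [0.467 0.024 0.045]
col at lowest px 283 294 [0.047 0.044 0.041 0.038 0.018 0.017 0.018 0.017 0.017 0.627 0.014 0.013]
scene 417 [ 0.429 -0.005  0.45 ] [0.471 0.038 0.459]
col at lowest px 352 161 [0.455 0.453 0.454 0.452 0.452 0.45  0.45  0.449 0.448 0.448 0.497 0.497]
```

The tip is now at z ≈ 0.035 m, in the tabs' height band, and nothing is touching. The reported z is about 36 mm too low. I'll start the light push towards the indicator's -y.

>>> arm_command([
  {"x": 0.0008,"y": -0.01,"z": 0,"rx": 0,"ry": 0,"rz": 0,"claw": 255},
  {"x": 0.0012,"y": -0.016,"z": 0,"rx": 0,"ry": 0,"rz": 0,"claw": 255},
  {"x": 0.0018,"y": -0.024,"z": 0,"rx": 0,"ry": 0,"rz": 0,"claw": 255},
  {"x": 0.0025,"y": -0.032,"z": 0,"rx": 0,"ry": 0,"rz": 0,"claw": 255},
  {"x": 0.0031,"y": -0.04,"z": 0,"rx": 0,"ry": 0,"rz": 0,"claw": 255},
  {"x": 0.0037,"y": -0.048,"z": 0,"rx": 0,"ry": 0,"rz": 0,"claw": 255},
  {"x": 0.0043,"y": -0.056,"z": 0,"rx": 0,"ry": 0,"rz": 0,"claw": 255},
  {"x": 0.0043,"y": -0.056,"z": 0,"rx": 0,"ry": 0,"rz": 0,"claw": 255},
])

```text
t: 4.53
tool_pos: [0.4508, -0.0119, 0.0124]
orientation: [-2.132, -2.302, 0.004]
force: [-9.2, 1.9, 7.5]
opening: 0.0006
gripper_force: 5.7
```

Run:
```python
from h import *
print(robot.read_state()['tool_pos'])
snap('scene','s5'); snap('side','d5')
i=load('d5')['im'][210:335,250:400]; j=load('s5')['im'][235:350,310:430]
cv2.imwrite('pics/c5.png',np.hstack([cv2.resize(i,(400,400)),cv2.resize(j,(400,400))])[:,:,::-1])
```

```text
[ 0.45084275 -0.01190773  0.01240904]
```

View pics/c5.png

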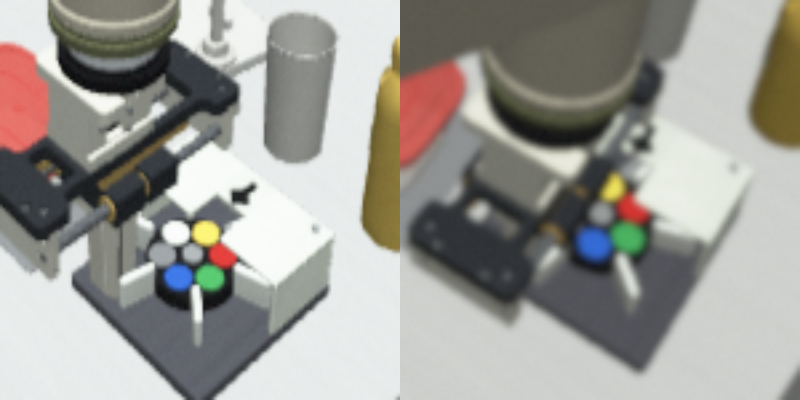

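Run:
```python
from h import *
for _ in range(2):
    s=robot.read_state(); print(s['t'],s['tool_pos'],s['force'].round(2),s['wrist_torque'].round(3),s['gripper_force'],s['opening'])
    snap('side','d6')
A=cloud(load('d6')); t=s['tool_pos']
a=np.radians(4.4); M=np.array([[np.cos(a),-np.sin(a)],[np.sin(a),np.cos(a)]])
B=(A[...,:2]-[.512,-.033])@M*1000
m=(abs(B[...,0]+58)<40)&(abs(B[...,1]-25)<40)&(A[...,2]>.024)&(A[...,2]<.1)
v,u=np.nonzero(m)
for zl in (.03,.04,.05,.06,.07,.08):
    k=m&(abs(A[...,2]-zl)<.005); print(zl,k.sum(),np.percentile(B[k],[2,50,98],axis=0).round(0).tolist())
```

```text
4.6333 [ 0.45088647 -0.01163418  0.01240703] [-9.33  3.3   6.18] [ 0.396  1.695 -0.081] 5.616307917516679 0.0009454173034863561
4.6833 [ 0.45091398 -0.011573    0.01243114] [-9.01  2.63  6.87] [ 0.348  1.669 -0.079] 5.58160942979157 0.000808426785253374
0.03 55 [[-61.0, -14.0], [-35.0, 6.0], [-29.0, 14.0]]
0.04 180 [[-66.0, -14.0], [-30.0, 7.0], [-19.0, 24.0]]
0.05 112 [[-74.0, 6.0], [-55.0, 16.0], [-34.0, 31.0]]
0.06 63 [[-74.0, 16.0], [-66.0, 18.0], [-44.0, 34.0]]
0.07 69 [[-75.0, 16.0], [-66.0, 18.0], [-44.0, 34.0]]
0.08 71 [[-76.0, 16.0], [-65.0, 18.0], [-42.0, 33.0]]
```

The wheel has turned about 15° and the tab is in contact. The side load of about 9 N points radially, as if the finger rubs the disc rim. I'll ease outward a few mm and check.

>>> arm_command([
  {"x": -0.008,"y": 0,"z": 0.003,"rx": 0,"ry": 0,"rz": 0,"claw": 255},
  {"x": -0.016,"y": -0.001,"z": 0.005,"rx": 0,"ry": 0,"rz": 0,"claw": 255},
  {"x": -0.016,"y": -0.001,"z": 0.005,"rx": 0,"ry": 0,"rz": 0,"claw": 255},
])

```text
t: 4.98
tool_pos: [0.4448, -0.0124, 0.0157]
orientation: [2.134, 2.305, 0.0]
force: [-1.6, 1.4, 0.2]
opening: 0.0005
gripper_force: 0.5
```

Run:
```python
from h import *
s=robot.read_state(); print(s['t'],s['tool_pos'],s['force'].round(2),s['wrist_torque'].round(3),s['gripper_force'],s['opening'])
```

```text
4.9833 [ 0.4448078  -0.0123583   0.01571958] [-1.64  1.37  0.16] [0.102 0.222 0.01 ] 0.5304072046419606 0.000478408532187012
```

>>> arm_command([
  {"x": 0.0005,"y": -0.008,"z": 0,"rx": 0,"ry": 0,"rz": 0,"claw": 255},
  {"x": 0.001,"y": -0.016,"z": 0,"rx": 0,"ry": 0,"rz": 0,"claw": 255},
  {"x": 0.002,"y": -0.024,"z": 0,"rx": 0,"ry": 0,"rz": 0,"claw": 255},
  {"x": 0.002,"y": -0.03,"z": 0,"rx": 0,"ry": 0,"rz": 0,"claw": 255},
  {"x": 0.002,"y": -0.03,"z": 0,"rx": 0,"ry": 0,"rz": 0,"claw": 255},
])

```text
t: 5.4
tool_pos: [0.4463, -0.028, 0.0156]
orientation: [2.135, 2.304, -0.0]
force: [0.4, -0.0, -0.7]
opening: 0.0006
gripper_force: 0.0
```

Run:
```python
from h import *
s=robot.read_state(); print(s['tool_pos'],s['force'].round(2))
snap('side','d7'); snap('scene','s7')
i=load('d7')['im'][210:335,250:400]; j=load('s7')['im'][235:350,310:430]
cv2.imwrite('pics/c7.png',np.hstack([cv2.resize(i,(400,400)),cv2.resize(j,(400,400))])[:,:,::-1])
```

```text
[ 0.44633455 -0.02800099  0.01555157] [ 0.43 -0.04 -0.68]
```

View pics/c7.png

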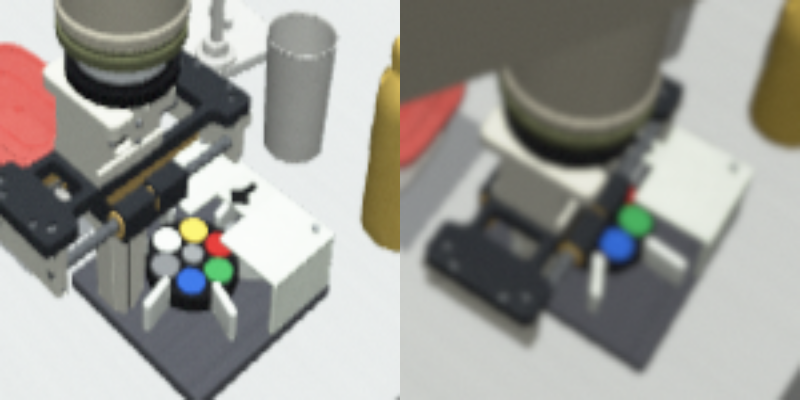

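The side view caught the wheel mid-snap. In the scene view 0.05 s later, tabs are back at the click positions ((597,280), (670,255)), and green and blue each sit one place further round. There is no contact force, so I'll lift straight up and withdraw.

>>> arm_command([
  {"x": 0,"y": -0.004,"z": 0.0,"rx": 0,"ry": 0,"rz": 0,"claw": 255},
  {"x": 0,"y": -0.006,"z": 0.03,"rx": 0,"ry": 0,"rz": 0,"claw": 255},
  {"x": 0,"y": -0.006,"z": 0.08,"rx": 0,"ry": 0,"rz": 0,"claw": 255},
  {"x": 0,"y": -0.006,"z": 0.14,"rx": 0,"ry": 0,"rz": 0,"claw": 255},
  {"x": 0,"y": 0,"z": 0.2,"rx": 0,"ry": 0,"rz": 0,"claw": 255},
  {"x": -0.04,"y": 0.06,"z": 0.26,"rx": 0,"ry": 0,"rz": 0,"claw": 255},
  {"x": -0.08,"y": 0.13,"z": 0.3,"rx": 0,"ry": 0,"rz": 0,"claw": 255},
  {"x": -0.1,"y": 0.2,"z": 0.32,"rx": 0,"ry": 0,"rz": 0,"claw": 255},
  {"x": -0.1,"y": 0.25,"z": 0.32,"rx": 0,"ry": 0,"rz": 0,"claw": 255},
  {"x": -0.1,"y": 0.25,"z": 0.32,"rx": 0,"ry": 0,"rz": 0,"claw": 255},
])

```text
t: 6.33
tool_pos: [0.3961, 0.1022, 0.1773]
orientation: [2.129, 2.309, 0.007]
force: [0.5, -0.8, -0.7]
opening: 0.0006
gripper_force: 0.0
```

Run:
```python
from h import *
s=robot.read_state(); print(s['t'],s['tool_pos'],s['force'].round(2))
snap('side','d8'); snap('scene','s8')
i=load('d8')['im'][210:335,250:400]; j=load('s8')['im'][235:350,310:430]
cv2.imwrite('pics/c8.png',np.hstack([cv2.resize(i,(400,400)),cv2.resize(j,(400,400))])[:,:,::-1])
```

```text
6.3333 [0.39612807 0.10222587 0.17729576] [ 0.47 -0.76 -0.69]
```

View pics/c8.png

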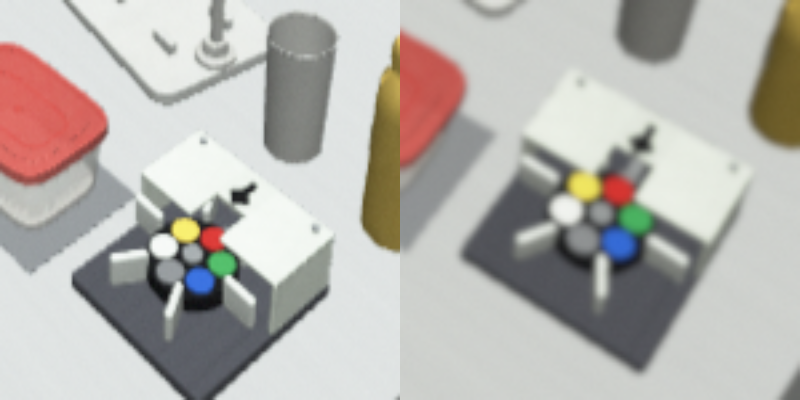

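The red dot is at the pointer ((213,238) left, (618,190) right) and the tabs rest in a click. The tub and cup look undisturbed and the arm is clear, so I'll hand the job in.

```bash
python3 -c "
from plant import robot
print(robot.close_job())"
```

```text
the job is handed in; nothing more can be done
None
```

The red tub stood on the mat, so I pushed the wheel one click from yellow to red, where it rests at the pointer with the finger clear; mid-push the fingertip briefly read about 12 N, probably rubbing the disc rim, until I eased it outward, and the job is handed in (result not shown).

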